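# Feed the sample cup to the reader with the swing arm

### The job

On the feeder plate, push the swing arm round with a finger so that it sweeps the sample cup along the curved channel until the arm is at its far stop and the cup is home against the reader housing, then push the arm all the way back to its parking stop and press the key on top of the reader once the arm is parked. The cup stays upright in the channel and must be moved only by the arm: do not touch or lift it yourself, leave it home at the reader, and leave the other things where they stand.

Things in the scene. Friction and masses are not known exactly. Their poses are not given: they have to be found in the camera images.
- feeder: Fixed white plate 215 x 300 mm, 6 mm thick. Origin: on the worktop below the arm's upright pivot; the plate covers x -0.155 to 0.060, y -0.150 to 0.150 m of its frame (-x towards the robot, +y to its left). On it, round the pivot's -x side, a curved channel of mean radius 105 mm between two low guides (radii 75 and 135 mm, 17 mm high), ending at a reader housing at the -y end.
- swing_arm (a joint): Angle of the steel arm (bar 10 mm thick, 22 to 34 mm up, passing over the guides), rad. 0: parked, pointing 2.094 rad counter-clockwise from above from the feeder's +x axis. Grows counter-clockwise towards the reader to the far stop at 1.606, about 2 mm short of a cup that is home. No spring; it stays where left; about 1 N at the push plate turns it.
- push_plate (a point): Centre of the upright white plate on the arm's outer end, 170 mm from the pivot, 70 mm above the worktop. It is 38 mm long along the arm (151 to 189 mm from the pivot), 10 mm thick, 25 to 95 mm above the worktop; push on either flat side. Nothing else stands on the ring that it sweeps, nor 60 mm beyond it past either stop.
- sample_cup_center (a point): The sample cup in the channel: lidded specimen cup, 58 mm wide at the lid and 59 mm tall, standing on the plate. Loose, about 60 g. This point is its centre, half-way up. The arm meets it about 0.3 rad before the arm's centre line would reach the cup's centre.
- bay (a point): Where sample_cup_center is when the cup is home: touching the reader's face and in the middle of the channel, 105 mm from the pivot at 230 degrees from the feeder's +x axis, 35.5 mm above the worktop.
- read_key (a joint): Travel of the reader's key, m: 0 up, 0.006 fully down; springs back. It takes about 4 N to push fully down.
- read_key_top (a point): Centre of the top of the round key (24 mm across) on the grey reader housing, facing up; press straight down. The housing is 72 x 50 mm, its top 76 mm above the worktop.
- vial_on_plate: Bystander: small capped vial, 25 mm wide, 49 mm tall, standing on the feeder plate behind the pivot on the +y side; origin at the centre of its underside.
- spare_cup: Bystander: a second lidded specimen cup, 58 x 59 mm, standing on the worktop on the right, not in the feeder; origin at the centre of its underside.
- vial: Bystander: small capped vial, 25 mm wide, 49 mm tall, on the worktop on the right; origin at the centre of its underside.
- meter_case: Bystander: black zipped pouch, 46 x 76 x 25 mm, on the right; origin at the centre of its underside.
- timer: Bystander: countdown timer standing on its foot, 34 x 68 x 62 mm, on the left; origin at the centre of its underside.
- pen: Bystander: pen lying near the front edge on the left, 142 mm long; origin at the centre of its underside.
- label_tape: Bystander: roll of tape lying flat, 100 mm across, 25 mm high, on the left; origin at the centre of its underside.
Not all that is in view belongs to the job. Of the things like the part that bears sample_cup_center, leave any that is purple; of the rest the larger one is meant.

How it is judged (in metres and radians):
On the way, in this order (a step that is already met when the one before it is completed fails the run):
1. the arm has swept the cup home against the reader (horizontal distance between sample_cup_center and bay below 0.009 m and value of joint swing_arm above 1.4 rad), for 0.1 s.
2. the arm is back at its parking stop, the cup still home (value of joint swing_arm below 0.08 rad and horizontal distance between sample_cup_center and bay below 0.009 m), for 0.1 s.
3. the reader key is pressed (value of joint read_key above 0.004 m), for 0.05 s.
At the end, for the whole second after the job is handed in: The sample cup stands upright within 9 mm (horizontally) of its home place at the reader, the swing arm is within 0.08 rad of its parking stop, and the key, pressed by at least 4 mm after the arm was parked, is up again (all of step 2 and angle between sample_cup_center's own z axis and vertical below 0.1 rad and value of joint read_key below 0.002 m); the robot touches nothing.
It fails at once if the cup is touched by the robot (contact force between any of the fingers, the arm and sample_cup above 0.3 N).
It fails at once if the cup is lifted or tipped (height (world z) of sample_cup_center above 0.045 m or angle between sample_cup_center's own z axis and vertical above 0.35 rad).
It fails at once if a bystander is moved by more than 30 mm (distance of any of vial_on_plate, spare_cup, vial, meter_case, timer, pen, label_tape from where it was at the start of the episode above 0.03 m).
It also fails if it takes over 72 s, if anything falls off the work surface, if the arm or the gripper's body presses on something with over 40 N, if the wrist force passes 120 N, or if a joint passes its speed limit or range.

### The arm

A 7-joint arm with a two-finger parallel gripper is mounted at the origin on a cart in front of the work surface, level with it; the furniture and walls round the work are solid. World frame = base frame: x ahead of the robot, y to its left, z up, the work surface at z = 0. Lengths are in mm, angles in rad, forces in N, time in s.
With the tool pointing down it reaches from about 400 to 875 mm from the base axis. Payload 4.4 kg.
Tool frame: the origin (TCP) lies at the very end of the fingers, on their centre line; the grasp point (between the pads) lies 19 mm behind it; z points along the fingers, y is the line along which they close (so a half turn about z gives the same grasp; the last joint's range is limited). The gripper opens to 85 mm and grips with 20 to 120 N. Pads are 22 mm wide; open, the fingers measure 114 mm over their backs; the gripper's body (76 mm by 85 mm) begins 54 mm behind the grasp point. The pads swing forward as they close: fully open they stand 13 mm farther back than shut.
Start: joints at [1.18, 0.628, 0.038, 1.517, -0.027, 0.996, -0.02], TCP at [207.455, -616.02, 231.313] pointing down, gripper open.
Joint ranges: [-3.06, 3.06], [-0.37, 2.12], [-1.25, 1.32], [0.18, 2.47], [-1.1, 4.24], [0.23, 1.98], [-2.94, 2.94]. Speed limits (rad/s): [2.57, 2.57, 3.14, 3.14, 3.14, 3.14, 3.14].

### API

Orientations are given as [roll, pitch, yaw] about the fixed x, y, z axes, in that order (R = Rz(yaw) Ry(pitch) Rx(roll)).
In Python, from cell import monitor, viewer, workorder gives the robot as it stands.
- The arm moves only by the tool arm_command, never from a script. Its argument "series" is one flat list of numbers, 5 for each row, row after row: the opening in per cent of the stroke, from 0 (shut) to 100 (fully open), then the shift along the tool's x, y, z in cm, then the turn about the tool's z in degrees. In form: [claw, x, y, z, roll, claw, x, y, z, roll, ...]. A call has exactly 5 rows; each row is the pose to reach, as a shift and turn from the pose commanded when the call began, along the tool's axes at that moment; what a row does not reach only later rows make up. A row lasts 1/12 s, in which the tool goes at most 41.7 mm and 7.16 degrees, less where a joint would pass 70% of its speed; a pose out of reach is approached as far as the arm can. A call with a gripper value outside its range is refused whole. The fingers move at their own pace and stop on an object; the grip force is fixed at half the most. Time passes only in rows, so rows that repeat a pose let the fingers close, or fill a call up. It gives the time, the measured TCP pose, the force, the opening and the grip force at its end, in the units of the state.
- monitor.read_state(): the state, without advancing time (a new reading comes with each control period).
- viewer.get_image(name): name is "scene" or "top"; returns (picture, depth): 420x560x3 uint8, red, green, blue; 420x560 float32, mm along the optical axis (not along the pixel's ray), 0 where there is no reading.
- viewer.camera_model(name): a dict with "mtx" (3x3 intrinsics, pixels), "dist_coeffs" ([k1, k2, p1, p2, k3] as OpenCV has them; the pictures are not rectified), "R" (3x3) and "t" (3): a world point X has camera coordinates R X + t. Camera axes: x right, y down, z forward; pixel columns grow to the right and rows downward; lengths in mm; the calibration is good to about 2 mm. A picture is of the moment at which its call begins. camera_model takes no time and is no camera call.
- workorder.finish_job(): hands the job in; it is judged then, once.
The state is a dict: "clock": time; "qpos": joint angles; "qd": joint speeds; "tau": joint torques, N m; "eef_pos": TCP position; "tool_rot": TCP orientation; "force": force on the tool from outside, world axes, zero at the start; "torque": the same for the moment, N m; "width": finger opening in mm; "gripper_force": force on a finger pad.
Only numpy, scipy, OpenCV 4.12 (cv2) and the standard library are available. Lean on these libraries where they do the work, as an engineer would, in place of code of your own. Each camera call takes 0.05 s, during which the arm holds its last target. There are 200 camera calls.

## Working session

There is one attempt and no reset: what is moved stays moved. The work goes in short steps, Python scripts to look and compute and a tool call to move; the robot and the scene stay as the last step left them, time stands still between calls to the robot, and variables do not carry over. Pictures are saved under pics/ and viewed, at most 10 in all, crops included, and the job is handed in when it is done.

Besides the shell and the picture viewer there is one more tool, called after "Request:" by a JSON object that holds its "op" and its "data". arm_command: Moves the arm, as the interface text tells. Its arguments: {"type":"object","properties":{"series":{"type":"array","items":{"type":"number"}}},"required":["series"]}

```bash
mkdir -p pics; ls; python3 - <<'E'
from cell import monitor, viewer
import cv2, numpy as np
s=monitor.read_state(); print({k:np.round(v,3).tolist() for k,v in s.items()})
for n in("top","scene"):
    im,d=viewer.get_image(n); np.savez(f"pics/{n}0.npz",im=im,d=d); cv2.imwrite(f"pics/{n}0.png",im[:,:,::-1])
    m=viewer.camera_model(n); print(n,{k:np.round(v,3).tolist() for k,v in m.items()})
E
```

```text
pics
{'clock': 0.0, 'qpos': [1.18, 0.629, 0.038, 1.518, -0.027, 0.996, -0.02], 'qd': [0.003, 0.002, -0.001, -0.001, -0.0, -0.0, 0.0], 'tau': [0.0, -56.341, 1.227, -19.344, 0.011, 0.011, 0.0], 'eef_pos': [207.284, -615.382, 230.362], 'tool_rot': [-3.14, -0.0, 0.325], 'force': [-0.644, 0.202, 0.283], 'torque': [-0.051, -0.0, -0.001], 'gripper_force': 0.0, 'width': 85.701}
top {'mtx': [[408.812, 0.0, 278.69], [0.0, 408.812, 215.922], [0.0, 0.0, 1.0]], 'dist_coeffs': [-0.048, 0.0, 0.0, 0.0, 0.0], 'R': [[0.029, -1.0, 0.009], [-0.998, -0.03, -0.054], [0.054, -0.008, -0.998]], 't': [18.299, 535.632, 1342.077]}
scene {'mtx': [[393.798, 0.0, 285.558], [0.0, 393.798, 204.127], [0.0, 0.0, 1.0]], 'dist_coeffs': [-0.061, 0.0, 0.0, 0.0, 0.0], 'R': [[-0.797, -0.604, 0.002], [-0.375, 0.492, -0.785], [0.473, -0.627, -0.619]], 't': [425.99, 268.717, 830.468]}
```

View pics/top0.png

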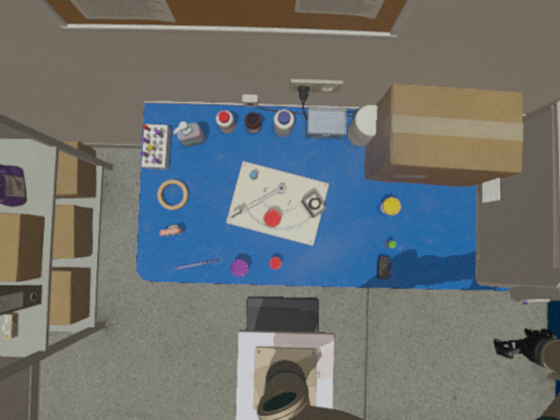

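View pics/scene0.png

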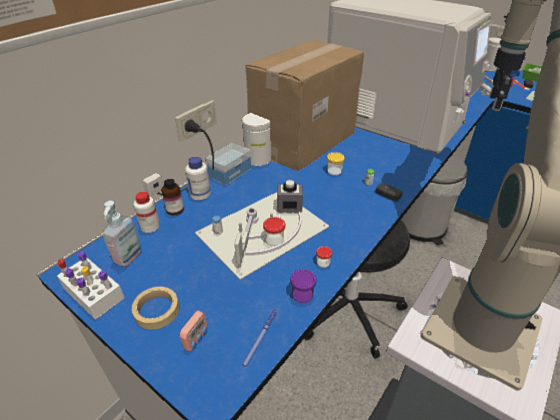

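```bash
cat > h.py <<'E'
import numpy as np, cv2
from cell import monitor, viewer
def ray(n,uv,z):
    "cast pixels onto the plane at height z"
    m=viewer.camera_model(n); R=np.array(m["R"]);t=np.array(m["t"])
    p=cv2.undistortPoints(np.array(uv,float).reshape(-1,1,2),np.array(m["mtx"]),np.array(m["dist_coeffs"])).reshape(-1,2)
    d=np.c_[p,np.ones(len(p))]@R; c=-R.T@t
    return c+d*((z-c[2])/d[:,2])[:,None]
def proj(n,X):
    m=viewer.camera_model(n)
    return cv2.projectPoints(np.array(X,float).reshape(-1,1,3),cv2.Rodrigues(np.array(m["R"]))[0],np.array(m["t"]),np.array(m["mtx"]),np.array(m["dist_coeffs"]))[0].reshape(-1,2)
E
python3 - <<'E'
from h import *
im=np.load("pics/top0.npz")["im"]
hsv=cv2.cvtColor(im,cv2.COLOR_RGB2HSV)
# plate = not-blue region inside blue table
roi=np.zeros(im.shape[:2],np.uint8); roi[155:252,220:335]=255
m=cv2.inRange(hsv,(95,120,0),(130,255,255)); m=cv2.bitwise_and(cv2.bitwise_not(m),roi)
cs,_=cv2.findContours(m,cv2.RETR_EXTERNAL,cv2.CHAIN_APPROX_NONE); c=max(cs,key=cv2.contourArea)
b=cv2.boxPoints(cv2.minAreaRect(c)); W=ray("top",b,6); print(b.round(1).tolist()); print(W.round(1).tolist())
print("sides",[np.linalg.norm(W[i]-W[(i+1)%4]).round(1) for i in range(4)])
for name,lo,hi in(("red",(0,140,90),(8,255,255)),("red2",(172,140,90),(180,255,255))):
    r=cv2.bitwise_and(cv2.inRange(hsv,lo,hi),cv2.inRange(hsv,lo,hi))
    for k in cv2.findContours(r,cv2.RETR_EXTERNAL,cv2.CHAIN_APPROX_NONE)[0]:
        if cv2.contourArea(k)>40:
            (x,y),rad=cv2.minEnclosingCircle(k); print(name,x,y,rad,ray("top",[(x,y)],62)[0].round(1))
cv2.imwrite("pics/crop1.png",cv2.resize(im[150:255,210:350,::-1],None,fx=5.5,fy=5.5,interpolation=cv2.INTER_CUBIC))
E
```

```text
[[224.60000610351562, 223.10000610351562], [241.6999969482422, 159.1999969482422], [332.6000061035156, 183.39999389648438], [315.5, 247.3000030517578]]
[[505.9, 213.6, 6.0], [722.7, 164.3, 6.0], [650.1, -143.6, 6.0], [434.3, -91.5, 6.0]]
sides [np.float64(222.3), np.float64(316.3), np.float64(222.0), np.float64(313.4)]
red 274.9285583496094 262.6428527832031 4.764978885650635 [383.   42.2  62. ]
red 272.2930908203125 218.22413635253906 7.803616523742676 [524.3  54.8  62. ]
red 223.4375 116.0 4.562600135803223 [852.2 223.8  62. ]
```

View pics/crop1.png

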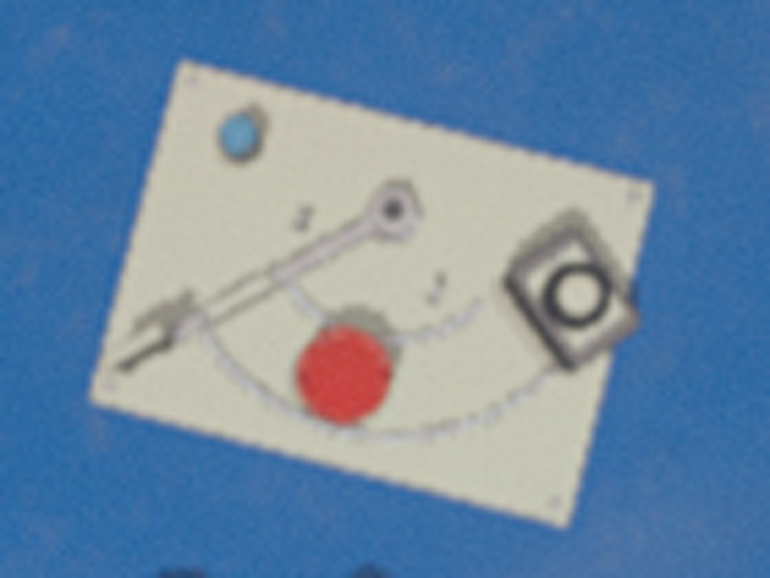

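```bash
cat >> h.py <<'E'
cx=lambda u,v:(210+(u+.5)/5.5-.5,150+(v+.5)/5.5-.5)
E
python3 - <<'E'
from h import *
yaw=-0.2317
z=np.load("pics/top0.npz"); d=z["d"]; m=viewer.camera_model("top");R=np.array(m["R"]);t=np.array(m["t"])
def dp(u,v):
    u,v=int(round(u)),int(round(v)); p=cv2.undistortPoints(np.array([[[u,v]]],float),m["mtx"]if isinstance(m["mtx"],np.ndarray) else np.array(m["mtx"]),np.array(m["dist_coeffs"])).ravel()
    return R.T@(np.r_[p,1]*d[v,u]-t)
P=np.array([624.5,24.8])
f=lambda X:(lambda w:(np.round([np.hypot(*w)],1),np.degrees(np.arctan2(w[1],w[0])-yaw)%360))(np.array(X)[:2]-P)
print("corners",*[ray("top",[cx(*c)],6)[0].round(1) for c in((185,60),(655,182),(568,527),(92,402))])
for n,c,h in(("pivot",(395,207),40),("cup",(345,375),65),("key",(577,293),82),("plate out",(120,367),95),("plate in",(192,325),95),("bar",(280,277),34),("stopP",(303,217),20),("stopF",(435,290),20)):
    X=ray("top",[cx(*c)],h)[0]; print(n,X.round(1),f(X),"depth:",dp(*cx(*c)).round(1))
for n,uv in (("scene plate top",(239,228)),):
    print(proj("top",ray("scene",[uv],95)[0]))
E
```

```text
corners [718.4 158.9   6. ] [ 652.2 -130.5    6. ] [440.4 -82.5   6. ] [507.5 208.    6. ]
pivot [627.6  28.3  40. ] (array([4.7]), np.float64(61.66120902189312)) depth: [627.4  29.7  47. ]
cup [525.6  54.8  65. ] (array([103.4]), np.float64(176.41453952008865)) depth: [524.9  55.8  62.6]
key [575.9 -77.2  82. ] (array([113.]), np.float64(257.80122814212325)) depth: [573.8 -73.9 100.5]
plate out [524.8 182.2  95. ] (array([186.3]), np.float64(135.62008440518113)) depth: [527.2 186.6  67. ]
plate in [549.9 142.2  95. ] (array([139.1]), np.float64(135.7048854021163)) depth: [553.3 148.8  29.6]
bar [584.4  95.5  34. ] (array([81.3]), np.float64(132.86271771627727)) depth: [584.2  97.2  33.3]
stopP [622.4  83.3  20. ] (array([58.6]), np.float64(105.36349475395374)) depth: [621.1  82.   32. ]
stopF [580.6   2.5  20. ] (array([49.2]), np.float64(220.1965257583277)) depth: [580.1   2.1  38.3]
[[242.28032797 204.93260418]]
```

```bash
cat >> h.py <<'E'
def togo(x,y,z,yawdeg):
    "shift (cm) and roll (deg) in tool axes to a world pose, tool down"
    s=monitor.read_state(); p=np.array(s["eef_pos"]); w=s["tool_rot"][2]; d=np.array([x,y,z])-p
    c,sn=np.cos(w),np.sin(w); r=-((yawdeg-np.degrees(w)+180)%360-180)
    print("t",round(s["clock"],2),"pos",p.round(1),"yaw",round(np.degrees(w),1),"F",np.round(s["force"],1),"q7",np.round(s["qpos"][6],2),"w",round(s["width"],1))
    print("cm",np.round([(d[0]*c+d[1]*sn)/10,(d[0]*sn-d[1]*c)/10,-d[2]/10],2),"roll",round(r,1))
E

```

Request:
{"op": "arm_command", "data": {"series": [50,14.1,-11.9,0,-35,50,14.1,-11.9,0,-35,50,14.1,-11.9,0,-35,50,14.1,-11.9,0,-35,50,14.1,-11.9,0,-35]}}

```text
clock: 0.52
eef_pos: [306.6, -452.2, 231.1]
tool_rot: [-3.14, -0.004, 0.948]
force: [0.2, 0.7, 0.4]
width: 42.6
gripper_force: 0.0
```

```bash
python3 -c "
from h import *
togo(420,-300,231,90);togo(470,-120,231,122)"
```

```text
t 0.52 pos [ 306.6 -452.2  231.1] yaw 54.3 F [0.2 0.7 0.4] q7 0.22 w 42.6
cm [1.897e+01 3.300e-01 1.000e-02] roll -35.7
t 0.52 pos [ 306.6 -452.2  231.1] yaw 54.3 F [0.2 0.7 0.4] q7 0.22 w 42.6
cm [ 3.651e+01 -6.100e+00  1.000e-02] roll -67.7
```

Candidates for the sample cup (top view): red cup in the channel (272,218), small red cup (275,263), purple cup (240,267) and yellow spare cup (391,206). I rule out the purple and small red ones, and the yellow is the named spare. That leaves the red cup in the channel, and the close crop confirms it: it sits between the guides. The arm runs from its pivot at (282,188) to its plate at (238,213), and the key is at (315,203).

Request:
{"op": "arm_command", "data": {"series": [50,19,0.3,0,-35,50,19,0.3,0,-35,50,19,0.3,0,-35,50,19,0.3,0,-35,50,19,0.3,0,-35]}}

```text
clock: 0.93
eef_pos: [421.2, -302.2, 231.5]
tool_rot: [3.14, -0.002, 1.558]
force: [0.3, -0.3, -0.5]
width: 42.8
gripper_force: 0.0
```

```bash
python3 -c "
from h import *
togo(490,-110,231,122)"
```

```text
t 0.93 pos [ 421.2 -302.2  231.5] yaw 89.3 F [ 0.3 -0.3 -0.5] q7 0.36 w 42.8
cm [19.31  6.63  0.05] roll -32.7
```

Request:
{"op": "arm_command", "data": {"series": [50,19.3,6.6,0,-32.7,50,19.3,6.6,0,-32.7,50,19.3,6.6,0,-32.7,50,19.3,6.6,0,-32.7,50,19.3,6.6,0,-32.7]}}

```text
clock: 1.35
eef_pos: [489.3, -113.1, 231.3]
tool_rot: [3.141, -0.0, 2.124]
force: [0.1, -0.9, -0.5]
width: 42.8
gripper_force: 0.0
```

```bash
python3 -c "
from h import *
togo(536,172,200,122)"
```

```text
t 1.35 pos [ 489.3 -113.1  231.3] yaw 121.7 F [ 0.1 -0.9 -0.5] q7 0.43 w 42.8
cm [21.8  18.96  3.13] roll -0.3
```

Request:
{"op": "arm_command", "data": {"series": [50,14.3,12.4,1.5,0,50,14.3,12.4,1.5,0,50,14.3,12.4,1.5,0,50,14.3,12.4,1.5,0,50,14.3,12.4,1.5,0]}}

```text
clock: 1.77
eef_pos: [520.5, 76.7, 216.1]
tool_rot: [3.14, -0.003, 2.122]
force: [0.5, -0.2, 0.1]
width: 42.6
gripper_force: 0.0
```

Request:
{"op": "arm_command", "data": {"series": [50,7.5,6.6,5.6,0,50,7.5,6.6,5.6,0,50,7.5,6.6,5.6,0,50,7.5,6.6,5.6,0,50,7.5,6.6,5.6,0]}}

```text
clock: 2.18
eef_pos: [536.8, 171.1, 159.0]
tool_rot: [-3.139, -0.001, 2.121]
force: [0.3, -0.4, 0.8]
width: 43.0
gripper_force: 0.0
```

```bash
python3 - <<'E'
from h import *
togo(536,172,55,122)
for i,n in enumerate(("scene","top")):
    im,d=viewer.get_image(n)
    s=im[170:290,180:320] if n=="scene" else im[155:255,215:335]
    cv2.imwrite(f"pics/{n}1.png",cv2.resize(s[:,:,::-1],None,fx=4,fy=4,interpolation=cv2.INTER_CUBIC))
a,b=cv2.imread("pics/scene1.png"),cv2.imread("pics/top1.png")
a=cv2.resize(a,(400,400*a.shape[0]//a.shape[1]));b=cv2.resize(b,(400,a.shape[0]))
cv2.imwrite("pics/both1.png",np.hstack([a,b]))
E
```

```text
t 2.18 pos [536.8 171.1 159. ] yaw 121.5 F [ 0.3 -0.4  0.8] q7 -0.16 w 43.0
cm [ 0.12 -0.02 10.4 ] roll -0.5
```

View pics/both1.png

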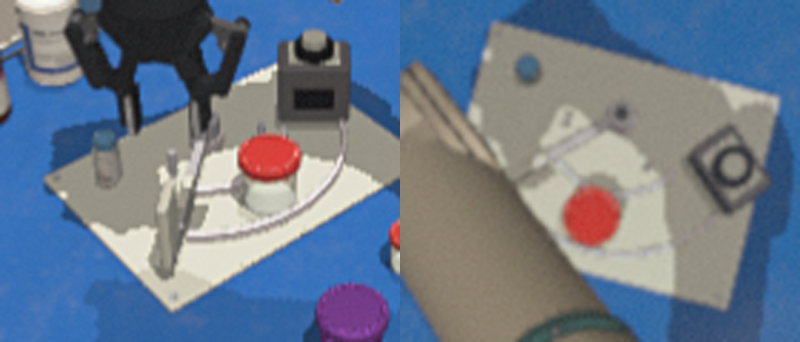

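```bash
python3 - <<'E'
from h import *
P=np.array([626.5,28.3])
for a in(122,):
    u=np.array([np.cos(np.radians(a)),np.sin(np.radians(a))])
    for r in(151,189):
        for z in(25,95): print(r,z,(proj("scene",[*(P+r*u),z])[0]-[180,170])*400/140)
im=cv2.imread("pics/scene1.png")[0:480,0:300]; cv2.imwrite("pics/c2.png",cv2.resize(im,None,fx=1.25,fy=1.25))
E
```

```text
151 25 [181.83068578 237.04612358]
151 95 [176.36462938 177.32757948]
189 25 [174.09973076 269.14833446]
189 95 [168.05602532 209.07970235]
```

View pics/c2.png

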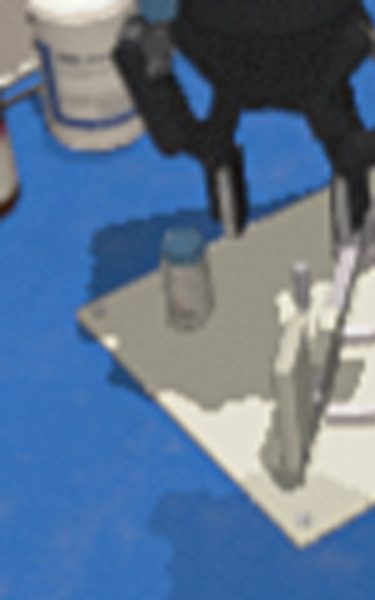

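Request:
{"op": "arm_command", "data": {"series": [50,0.3,0.2,2,0,50,0.3,0.2,4,0,50,0.3,0.2,6,0,50,0.3,0.2,7,0,50,0.3,0.2,7,0]}}

```text
clock: 2.7
eef_pos: [537.2, 170.5, 88.9]
tool_rot: [-3.138, 0.0, 2.115]
force: [-0.1, 0.3, 0.2]
width: 42.5
gripper_force: 0.0
```

```bash
python3 - <<'E'
from h import *
togo(536,172,55,122)
im,d=viewer.get_image("scene")
cv2.imwrite("pics/c3.png",cv2.resize(im[170:290,180:320,::-1],None,fx=5,fy=5,interpolation=cv2.INTER_CUBIC))
E
```

```text
t 2.7 pos [537.2 170.5  88.9] yaw 121.2 F [-0.1  0.3  0.2] q7 -0.22 w 42.5
cm [ 0.19 -0.02  3.39] roll -0.8
```

View pics/c3.png

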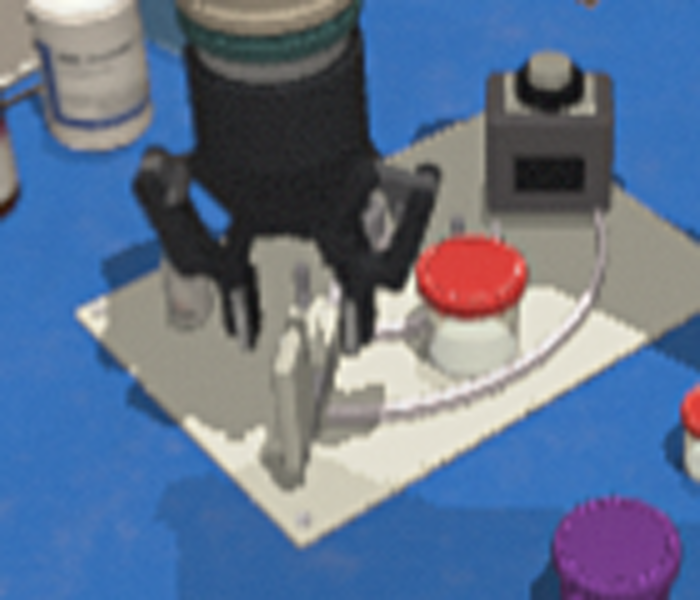

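Request:
{"op": "arm_command", "data": {"series": [50,0.3,0.1,1.5,0,50,0.3,0.1,3,0,50,0.3,0.1,3.4,0,30,0.3,0.1,3.4,0,30,0.3,0.1,3.4,0]}}

```text
clock: 3.17
eef_pos: [538.1, 175.8, 57.4]
tool_rot: [3.14, 0.0, 2.117]
force: [0.6, 0.6, 0.4]
width: 25.7
gripper_force: 0.0
```

Request:
{"op": "arm_command", "data": {"series": [25,-0.02,-0.9,0,-3,25,-0.1,-1.8,0,-6,25,-0.2,-2.7,0,-9,25,-0.4,-3.55,0,-12,25,-0.6,-4.4,0,-15]}}

```text
clock: 3.58
eef_pos: [504.0, 148.4, 57.9]
tool_rot: [3.138, 0.001, 2.382]
force: [0.6, 0.4, -0.1]
width: 21.4
gripper_force: 0.4
```

```bash
cat >> h.py <<'E'
def ring(a,r=172,z=55):
    P=np.array([626.5,28.3]); p=np.array(monitor.read_state()["eef_pos"])[:2]-P
    print("ring r",np.hypot(*p).round(1),"ang",np.degrees(np.arctan2(p[1],p[0])).round(1)%360)
    togo(*(P+r*np.array([np.cos(np.radians(a)),np.sin(np.radians(a))])),z,a)
E
python3 -c "
from h import *
ring(152)"
```

```text
ring r 171.6 ang 135.6
t 3.58 pos [504.  148.4  57.9] yaw 136.5 F [ 0.6  0.4 -0.1] q7 -0.08 w 21.4
cm [-0.59 -4.88  0.29] roll -15.5
```

Request:
{"op": "arm_command", "data": {"series": [25,-0.02,-0.9,0,-3,25,-0.1,-1.8,0,-6,25,-0.2,-2.7,0,-9,25,-0.4,-3.55,0,-12,25,-0.6,-4.5,0,-15]}}

```text
clock: 4.0
eef_pos: [477.6, 111.7, 57.8]
tool_rot: [3.139, 0.003, 2.644]
force: [0.9, 0.1, 0.0]
width: 21.7
gripper_force: 0.6
```

Request:
{"op": "arm_command", "data": {"series": [25,-0.02,-0.9,0,-3,25,-0.1,-1.8,0,-6,25,-0.2,-2.7,0,-9,25,-0.4,-3.55,0,-12,25,-0.6,-4.5,0,-15]}}

```text
clock: 4.42
eef_pos: [461.5, 69.6, 57.8]
tool_rot: [3.139, 0.004, 2.906]
force: [1.7, -0.0, 0.4]
width: 21.5
gripper_force: 0.6
```

```bash
python3 - <<'E'
from h import *
ring(182)
im,d=viewer.get_image("scene")
cv2.imwrite("pics/c4.png",cv2.resize(im[170:290,180:320,::-1],None,fx=4,fy=4,interpolation=cv2.INTER_CUBIC))
E
```

```text
ring r 170.1 ang 166.0
t 4.42 pos [461.5  69.6  57.8] yaw 166.5 F [ 1.7 -0.   0.4] q7 0.33 w 21.5
cm [-0.44 -4.76  0.28] roll -15.5
```

View pics/c4.png

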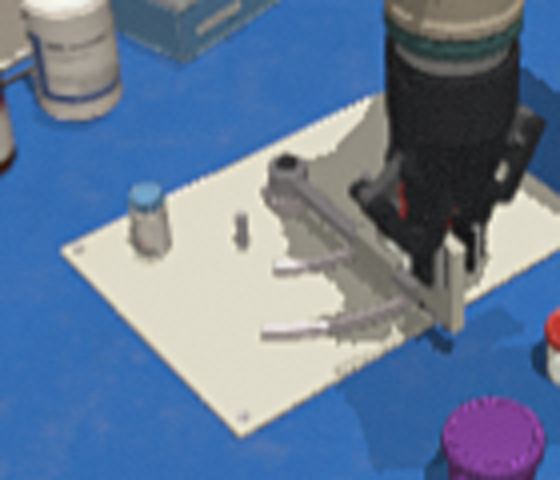

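The picture shows the swing arm following between the fingers: plate at about (455,285), cup ahead of the bar.

Request:
{"op": "arm_command", "data": {"series": [25,-0.02,-0.9,0,-3,25,-0.1,-1.8,0,-6,25,-0.2,-2.7,0,-9,25,-0.35,-3.55,0,-12,25,-0.5,-4.5,0,-15]}}

```text
clock: 4.88
eef_pos: [456.4, 25.1, 57.6]
tool_rot: [3.14, 0.005, -3.117]
force: [1.2, 1.3, -0.8]
width: 21.3
gripper_force: 1.0
```

Request:
{"op": "arm_command", "data": {"series": [25,-0.02,-0.7,0,-2.4,25,-0.05,-1.4,0,-4.8,25,-0.15,-2.1,0,-7.2,25,-0.25,-2.8,0,-9.6,25,-0.4,-3.5,0,-12]}}

```text
clock: 5.3
eef_pos: [460.6, -10.2, 57.5]
tool_rot: [3.141, 0.004, -2.908]
force: [0.2, 2.4, 0.3]
width: 21.5
gripper_force: 1.2
```

```bash
python3 -c "
from h import *
ring(202)"
```

```text
ring r 170.3 ang 193.1
t 5.3 pos [460.6 -10.2  57.5] yaw -166.6 F [0.2 2.4 0.3] q7 0.83 w 21.5
cm [-0.03 -2.67  0.25] roll -8.6
```

Request:
{"op": "arm_command", "data": {"series": [25,0,-0.5,0,-1.6,25,-0.03,-1,0,-3.2,25,-0.06,-1.5,0,-4.8,25,-0.1,-2,0,-6.4,25,-0.15,-2.4,0,-8]}}

```text
clock: 5.72
eef_pos: [466.8, -30.0, 57.5]
tool_rot: [3.136, 0.005, -2.769]
force: [-4.9, 16.8, 0.0]
width: 21.6
gripper_force: 8.9
```

```bash
python3 -c "
from h import *
ring(203)"
```

```text
ring r 170.0 ang 200.0
t 5.72 pos [466.8 -30.   57.5] yaw -158.6 F [-4.9 16.8  0. ] q7 1.01 w 21.6
cm [ 0.2  -0.88  0.25] roll -1.6
```

```bash
python3 - <<'E'
from h import *
P=np.array([626.5,28.3]);b=P+105*np.array([np.cos(np.radians(217)),np.sin(np.radians(217))])
for n,c in(("top",(190,240,255,340)),("scene",(165,245,230,330))):
    im,d=viewer.get_image(n); cv2.imwrite(f"pics/{n}5.png",im[:,:,::-1])
    hsv=cv2.cvtColor(im,cv2.COLOR_RGB2HSV); m=cv2.inRange(hsv,(0,140,90),(8,255,255))
    for k in cv2.findContours(m,cv2.RETR_EXTERNAL,cv2.CHAIN_APPROX_NONE)[0]:
        if cv2.contourArea(k)>40:
            q,r=cv2.minEnclosingCircle(k);print(n,np.round(q,1),round(r,1),ray(n,[q],62)[0].round(1),"bay",b.round(1),proj(n,[*b,65]))
a=cv2.imread("pics/top5.png")[150:250,220:340];s=cv2.imread("pics/scene5.png")[160:260,200:320]
cv2.imwrite("pics/both5.png",cv2.resize(np.hstack([a,s]),(800,333),interpolation=cv2.INTER_CUBIC))
E
```

```text
top [274.8 262.5] 4.9 [383.5  42.5  62. ] bay [542.6 -34.9] [[300.51732865 213.28107317]]
top [299.9 214.7] 8.0 [538.3 -33.3  62. ] bay [542.6 -34.9] [[300.51732865 213.28107317]]
top [223.5 116. ] 4.6 [852.2 223.6  62. ] bay [542.6 -34.9] [[300.51732865 213.28107317]]
scene [323.9 252.5] 7.3 [370.8  66.8  62. ] bay [542.6 -34.9] [[290.93215353 203.03130937]]
scene [291.1 205.5] 10.2 [538.1 -29.6  62. ] bay [542.6 -34.9] [[290.93215353 203.03130937]]
scene [142.1 197.3] 6.5 [891.7 193.1  62. ] bay [542.6 -34.9] [[290.93215353 203.03130937]]
```

View pics/both5.png

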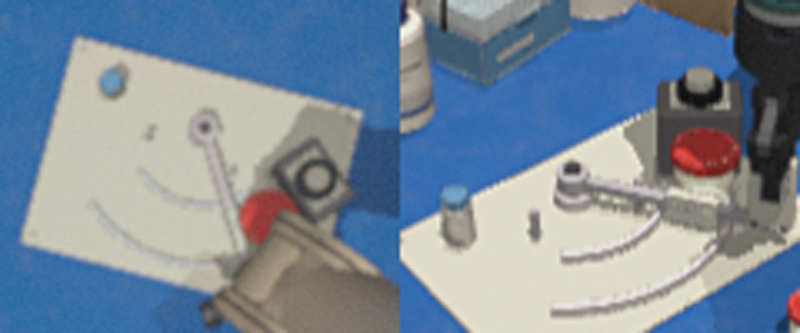

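Request:
{"op": "arm_command", "data": {"series": [25,0,-0.15,0,0,25,0,-0.3,0,0,25,0,-0.3,0,0,25,0,-0.3,0,0,25,0,-0.3,0,0]}}

```text
clock: 6.23
eef_pos: [466.8, -29.9, 57.4]
tool_rot: [3.133, 0.005, -2.767]
force: [-4.8, 14.6, 1.4]
width: 21.4
gripper_force: 7.6
```

```bash
python3 -c "
from h import *
ring(185)"
```

```text
ring r 170.0 ang 200.0
t 6.23 pos [466.8 -29.9  57.4] yaw -158.5 F [-4.8 14.6  1.4] q7 1.02 w 21.4
cm [-0.5   4.44  0.24] roll 16.5
```

Request:
{"op": "arm_command", "data": {"series": [25,-0.06,1.5,0,5,25,-0.26,2.95,0,10,25,-0.6,4.4,0,15,25,-1.0,5.8,0,20,25,-1.6,7.2,0,25]}}

```text
clock: 6.65
eef_pos: [455.8, 36.0, 57.2]
tool_rot: [-3.14, 0.001, 3.071]
force: [0.1, -1.2, -0.4]
width: 21.1
gripper_force: 0.5
```

Request:
{"op": "arm_command", "data": {"series": [25,-0.06,1.5,0,5,25,-0.26,2.95,0,10,25,-0.6,4.4,0,15,25,-1.0,5.8,0,20,25,-1.6,7.2,0,25]}}

```text
clock: 7.07
eef_pos: [476.4, 107.5, 57.2]
tool_rot: [-3.141, 0.001, 2.635]
force: [-0.2, -0.2, 0.3]
width: 21.4
gripper_force: 0.5
```

```bash
python3 -c "
from h import *
ring(125)"
```

```text
ring r 169.7 ang 152.2
t 7.07 pos [476.4 107.5  57.2] yaw 151.0 F [-0.2 -0.2  0.3] q7 0.1 w 21.4
cm [-1.51  7.9   0.22] roll 26.0
```

Request:
{"op": "arm_command", "data": {"series": [25,-0.06,1.5,0,5,25,-0.26,2.95,0,10,25,-0.6,4.4,0,15,25,-1.0,5.9,0,20,25,-1.5,7.4,0,25]}}

```text
clock: 7.48
eef_pos: [525.5, 165.2, 57.3]
tool_rot: [3.141, 0.001, 2.199]
force: [-0.3, -0.8, -0.8]
width: 21.5
gripper_force: 0.5
```

Request:
{"op": "arm_command", "data": {"series": [25,-0.02,0.9,0,3,25,-0.1,1.8,0,6,25,-0.2,2.7,0,9,25,-0.4,3.55,0,12,25,-0.6,4.4,0,15]}}

```text
clock: 7.9
eef_pos: [564.4, 186.8, 57.4]
tool_rot: [3.141, -0.0, 1.939]
force: [-1.4, -1.1, 0.1]
width: 21.3
gripper_force: 0.4
```

```bash
python3 -c "
from h import *
ring(105)"
```

```text
ring r 170.2 ang 111.4
t 7.9 pos [564.4 186.8  57.4] yaw 111.1 F [-1.4 -1.1  0.1] q7 -0.36 w 21.3
cm [0.08 1.92 0.24] roll 6.1
```

Request:
{"op": "arm_command", "data": {"series": [25,0,0.5,0,1.5,25,0,0.9,0,3,25,0,1.3,0,4.5,25,0,1.7,0,6,25,0,2.0,0,6]}}

```text
clock: 8.32
eef_pos: [582.9, 193.0, 56.5]
tool_rot: [3.142, 0.0, 1.836]
force: [-0.7, -0.2, -0.4]
width: 21.4
gripper_force: 0.4
```

```bash
python3 -c "
from h import *
ring(105)"
```

```text
ring r 170.4 ang 104.8
t 8.32 pos [582.9 193.   56.5] yaw 105.2 F [-0.7 -0.2 -0.4] q7 -0.43 w 21.4
cm [ 0.16 -0.05  0.15] roll 0.2
```

Request:
{"op": "arm_command", "data": {"series": [25,0,0.2,0,0,25,0,0.4,0,0,25,0,0.6,0,0,25,0,0.7,0,0,25,0,0.7,0,0]}}

```text
clock: 8.73
eef_pos: [583.3, 193.2, 55.7]
tool_rot: [-3.129, 0.002, 1.839]
force: [-12.6, -3.5, 10.4]
width: 21.4
gripper_force: 6.5
```

Request:
{"op": "arm_command", "data": {"series": [25,0,-0.7,0,0,50,0,-1.0,0,0,50,0,-1.0,0,0,50,0,-1.0,-2,0,50,0,-1.0,-5,0]}}

```text
clock: 9.15
eef_pos: [578.4, 191.7, 104.3]
tool_rot: [-3.137, 0.0, 1.838]
force: [0.7, -0.5, 0.7]
width: 42.6
gripper_force: 0.0
```

Request:
{"op": "arm_command", "data": {"series": [50,0,0,-3.5,0,50,0,0,-7,0,50,0,0,-10,0,0,0,0,-13,0,0,0,0,-13,0]}}

```text
clock: 9.57
eef_pos: [584.0, 194.4, 243.2]
tool_rot: [3.128, -0.001, 1.838]
force: [1.0, 1.3, 0.4]
width: 19.4
gripper_force: 0.0
```

```bash
python3 - <<'E'
from h import *
togo(574,-74,200,105)
P=np.array([626.5,28.3])
im,d=viewer.get_image("scene"); 
im2,d2=viewer.get_image("top")
for n,i in(("top",im2),("scene",im)):
    hsv=cv2.cvtColor(i,cv2.COLOR_RGB2HSV); m=cv2.inRange(hsv,(0,140,90),(8,255,255))
    for k in cv2.findContours(m,cv2.RETR_EXTERNAL,cv2.CHAIN_APPROX_NONE)[0]:
        if cv2.contourArea(k)>100:
            q,r=cv2.minEnclosingCircle(k);print(n,np.round(q,1),round(r,1),ray(n,[q],62)[0].round(1))
a=cv2.resize(im2[150:250,220:340,::-1],(400,333),interpolation=cv2.INTER_CUBIC);s=cv2.resize(im[160:260,210:330,::-1],(400,333),interpolation=cv2.INTER_CUBIC)
cv2.imwrite("pics/both6.png",np.hstack([a,s]))
np.savez("pics/6.npz",im=im,d=d,im2=im2,d2=d2)
E
```

```text
t 9.57 pos [584.  194.4 243.2] yaw 105.3 F [1.  1.3 0.4] q7 -0.33 w 19.4
cm [-25.63  -8.04   4.32] roll 0.3
top [299.  215.5] 7.8 [535.6 -30.4  62. ]
scene [323.8 252.5] 7.2 [371.   66.9  62. ]
scene [290.5 206.5] 10.1 [536.8 -25.1  62. ]
scene [142.1 197.3] 6.5 [891.7 193.1  62. ]
```

View pics/both6.png

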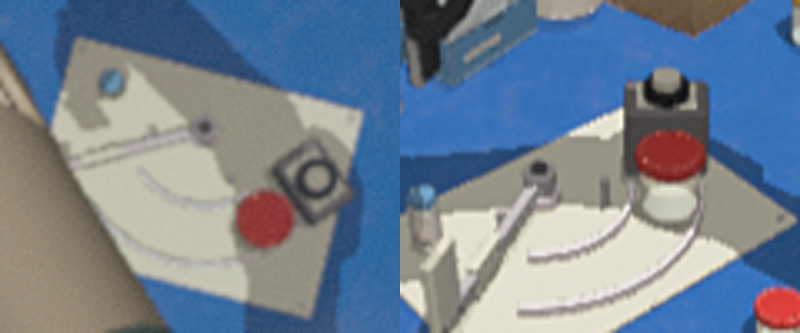

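```bash
python3 - <<'E'
from h import *
D=np.load("pics/6.npz")
def cloud(n,d,box):
    m=viewer.camera_model(n);R=np.array(m["R"]);t=np.array(m["t"])
    v,u=np.mgrid[box[0]:box[1],box[2]:box[3]]; u,v=u.ravel(),v.ravel()
    p=cv2.undistortPoints(np.c_[u,v].astype(float).reshape(-1,1,2),np.array(m["mtx"]),np.array(m["dist_coeffs"])).reshape(-1,2)
    z=d[v,u]; X=(np.c_[p,np.ones(len(p))]*z[:,None]-t)@R; return X[z>0],u[z>0],v[z>0]
for n,d,box in(("top",D["d2"],(185,235,285,335)),("scene",D["d"],(170,225,265,320))):
    X,u,v=cloud(n,d,box); red=cv2.cvtColor(D["im2" if n=="top" else "im"],cv2.COLOR_RGB2HSV)[v,u]; isred=(red[:,0]<9)&(red[:,1]>140)
    z=X[:,2]
    for nm,s in(("lid",isred&(z>58)),("housing",~isred&(z>70)&(z<82)),("key",~isred&(z>92))):
        if s.sum()<3: continue
        q=X[s]; print(n,nm,s.sum(),"mean",q.mean(0).round(1),"mid",((q.min(0)+q.max(0))/2).round(1),"z max",q[:,2].max().round(1))
        if nm!="key" and n=="top": print("  rect",cv2.minAreaRect(q[:,:2].astype(np.float32)))
E
```

```text
top lid 144 mean [534.5 -29.1  63.7] mid [535.7 -30.3  63.8] z max 69.1
  rect ((535.6111450195312, -30.168506622314453), (48.34400177001953, 45.134483337402344), 2.201077699661255)
top housing 215 mean [574.4 -75.   75.2] mid [567.9 -75.   75.9] z max 81.7
  rect ((564.4326171875, -61.241111755371094), (71.4465560913086, 86.596923828125), 37.3372917175293)
top key 53 mean [573.7 -75.5  96.5] mid [572.7 -74.8  97.3] z max 102.5
scene lid 224 mean [536.6 -25.3  62.6] mid [537.4 -27.8  62.2] z max 65.9
scene housing 199 mean [570.9 -66.3  74.8] mid [575.4 -72.6  76. ] z max 81.9
scene key 40 mean [575.2 -71.6  96.1] mid [574.9 -72.8  95.8] z max 99.4
```

```bash
python3 - <<'E'
from h import *
D=np.load("pics/6.npz")
old={n:cv2.imread(f"pics/{n}5.png") for n in("top","scene")}; new={"top":D["im2"][:,:,::-1],"scene":D["im"][:,:,::-1]}
x0=np.load("pics/top0.npz")["im"][:,:,::-1]
def ext(i,box):
    a=cv2.cvtColor(np.ascontiguousarray(i),cv2.COLOR_BGR2LAB)[...,1].astype(int); m=np.zeros(a.shape,bool); m[box[0]:box[1],box[2]:box[3]]=a[box[0]:box[1],box[2]:box[3]]>148
    v,u=np.nonzero(m); (q,sz,ang)=cv2.minAreaRect(np.c_[u,v].astype(np.float32)); e=cv2.fitEllipse(np.vstack([c[:,0] for c in cv2.findContours(m.astype(np.uint8),0,1)[0]]))
    return len(u),u.min(),u.max(),v.min(),v.max(),np.round(e[0],1),np.round(e[1],1)
print("top0",ext(x0,(205,232,258,288)))
for n,box in(("top",(200,230,285,315)),("scene",(190,222,275,308))):
    for nm,S in(("old",old),("new",new)):
        r=ext(S[n],box);print(n,nm,r,ray(n,[r[5]],63)[0].round(1))
E
```

```text
top0 (230, np.int64(264), np.int64(280), np.int64(209), np.int64(226), array([272.1, 217.8]), array([15.9, 16.6]))
top old (152, np.int64(292), np.int64(308), np.int64(208), np.int64(222), array([298.9, 214. ]), array([11.9, 17. ])) [540.3 -29.9  63. ]
top new (219, np.int64(291), np.int64(307), np.int64(208), np.int64(223), array([299.2, 215.4]), array([15.4, 16.4])) [535.8 -31.   63. ]
scene old (243, np.int64(281), np.int64(301), np.int64(198), np.int64(212), array([291. , 205.4]), array([13.4, 20.8])) [537.8 -28.7  63. ]
scene new (255, np.int64(280), np.int64(301), np.int64(199), np.int64(213), array([290.5, 206.3]), array([14.1, 20.8])) [536.6 -24.8  63. ]
```

```bash
python3 - <<'E'
from h import *
from scipy.optimize import least_squares
av={}
for n in("top","scene"): av[n]=np.mean([viewer.get_image(n)[0].astype(float) for _ in range(6)],0).astype(np.float32)
np.savez("pics/av.npz",**av)
def lid(n,b):
    L=cv2.cvtColor(av[n][b[0]:b[1],b[2]:b[3]]/255,cv2.COLOR_RGB2LAB)[...,1]; w=np.clip(L-8,0,None); w=np.minimum(w,22)
    v,u=np.mgrid[b[0]:b[1],b[2]:b[3]]; return np.array([(u*w).sum(),(v*w).sum()])/w.sum()
l={"top":lid("top",(203,228,287,312)),"scene":lid("scene",(193,219,277,305))}
def tri(p):
    f=lambda X:np.concatenate([proj(n,X)[0]-p[n] for n in p]); s=least_squares(f,[540,-30,60]); return s.x.round(1),s.fun.round(2)
print(l,"tri",tri(l),[ray(n,[l[n]],63)[0].round(1) for n in l])
for n,b in(("top",(188,220,298,332)),("scene",(170,215,270,312))):
    cv2.imwrite(f"pics/k_{n}.png",cv2.resize(av[n][b[0]:b[1],b[2]:b[3],::-1],(400,400),interpolation=cv2.INTER_CUBIC))
cv2.imwrite("pics/k.png",np.hstack([cv2.imread("pics/k_top.png"),cv2.imread("pics/k_scene.png")]))
E
```

```text
{'top': array([299.19674567, 215.38849078]), 'scene': array([290.53407457, 206.33679396])} tri (array([538.1, -29.8,  58.9]), array([-0.41, -0.62,  0.62,  0.02])) [array([535.9, -31. ,  63. ]), array([536.4, -24.7,  63. ])][ WARN:0@5.352] global loadsave.cpp:1063 imwrite_ Unsupported depth image for selected encoder is fallbacked to CV_8U.
```

View pics/k.png

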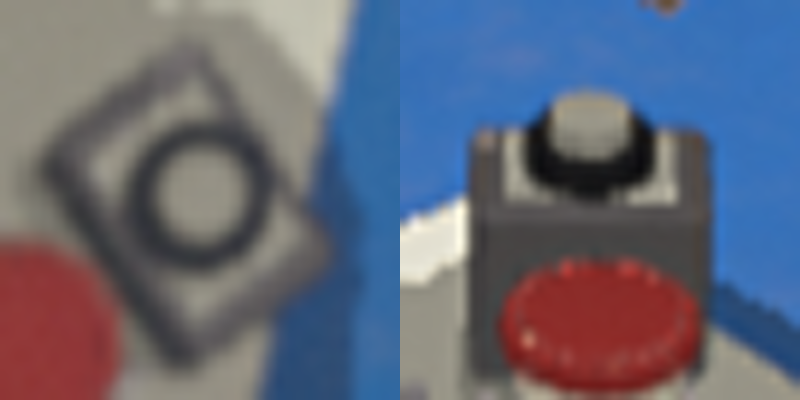

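```bash
python3 -c "
from h import *
ring(106.6,170)"
```

```text
ring r 170.7 ang 105.9
t 10.27 pos [579.7 192.4 236.1] yaw 105.3 F [-0.   0.1 -0.1] q7 -0.33 w -0.0
cm [-0.07 -0.2  18.11] roll -1.3
```

Request:
{"op": "arm_command", "data": {"series": [50,0,-0.2,2,-1.3,50,0,-0.2,5,-1.3,50,0,-0.2,8,-1.3,50,0,-0.2,11,-1.3,50,0,-0.2,12,-1.3]}}

```text
clock: 10.68
eef_pos: [575.3, 190.6, 112.4]
tool_rot: [-3.135, 0.001, 1.861]
force: [-1.2, -0.2, -0.3]
width: 42.7
gripper_force: 0.0
```

Request:
{"op": "arm_command", "data": {"series": [50,0,0,2,0,50,0,0,4,0,50,0,0,6,0,25,0,0,6,0,25,0,0,6,0]}}

```text
clock: 11.1
eef_pos: [577.6, 191.9, 56.3]
tool_rot: [-3.141, 0.0, 1.861]
force: [0.4, -0.1, 0.0]
width: 22.0
gripper_force: 0.0
```

Request:
{"op": "arm_command", "data": {"series": [25,-0.06,-1.5,0,-5,25,-0.26,-2.95,0,-10,25,-0.6,-4.4,0,-15,25,-1.0,-5.8,0,-20,25,-1.6,-7.2,0,-25]}}

```text
clock: 11.52
eef_pos: [514.7, 157.2, 58.6]
tool_rot: [3.137, 0.002, 2.302]
force: [0.6, 0.7, -1.0]
width: 21.5
gripper_force: 0.5
```

Request:
{"op": "arm_command", "data": {"series": [25,-0.06,-1.5,0,-5,25,-0.26,-2.95,0,-10,25,-0.6,-4.4,0,-15,25,-1.0,-5.8,0,-20,25,-1.6,-7.2,0,-25]}}

```text
clock: 11.93
eef_pos: [471.8, 96.8, 58.5]
tool_rot: [3.139, 0.004, 2.738]
force: [0.6, 1.4, 0.0]
width: 21.7
gripper_force: 0.5
```

```bash
python3 -c "
from h import *
ring(182,171)"
```

```text
ring r 169.2 ang 156.1
t 11.93 pos [471.8  96.8  58.5] yaw 156.9 F [0.6 1.4 0. ] q7 0.18 w 21.7
cm [-1.43 -7.49  0.35] roll -25.1
```

Request:
{"op": "arm_command", "data": {"series": [25,-0.06,-1.5,0,-5,25,-0.26,-2.95,0,-10,25,-0.55,-4.4,0,-15,25,-0.95,-5.9,0,-20,25,-1.4,-7.4,0,-25]}}

```text
clock: 12.35
eef_pos: [456.0, 22.5, 58.3]
tool_rot: [-3.141, 0.006, -3.109]
force: [0.8, 0.9, -0.1]
width: 21.1
gripper_force: 0.5
```

Request:
{"op": "arm_command", "data": {"series": [25,-0.02,-0.6,0,-2,25,-0.05,-1.2,0,-4,25,-0.15,-1.8,0,-6,25,-0.25,-2.4,0,-8,25,-0.3,-3,0,-10]}}

```text
clock: 12.77
eef_pos: [459.6, -7.6, 58.2]
tool_rot: [-3.14, 0.004, -2.938]
force: [-0.3, 0.7, 0.7]
width: 21.0
gripper_force: 0.4
```

```bash
python3 -c "
from h import *
ring(201,171)"
```

```text
ring r 170.7 ang 192.1
t 12.77 pos [459.6  -7.6  58.2] yaw -168.3 F [-0.3  0.7  0.7] q7 0.8 w 21.0
cm [-0.19 -2.64  0.32] roll -9.3
```

Now the slow final push, in 1–3 mm steps.

Request:
{"op": "arm_command", "data": {"series": [25,0,-0.3,0,-1,25,-0.02,-0.6,0,-2,25,-0.04,-0.9,0,-3,25,-0.06,-1.2,0,-4,25,-0.08,-1.5,0,-5]}}

```text
clock: 13.18
eef_pos: [461.7, -21.7, 56.6]
tool_rot: [-3.141, 0.001, -2.85]
force: [0.5, 0.9, 0.4]
width: 21.1
gripper_force: 0.4
```

Request:
{"op": "arm_command", "data": {"series": [25,0,-0.2,0,-0.8,25,0,-0.4,0,-1.6,25,-0.02,-0.6,0,-2.4,25,-0.02,-0.8,0,-3.2,25,-0.04,-1,0,-4]}}

```text
clock: 13.6
eef_pos: [464.5, -30.8, 56.3]
tool_rot: [3.141, 0.0, -2.78]
force: [-2.9, 8.2, 1.7]
width: 21.4
gripper_force: 4.8
```

```bash
cat >> h.py <<'E'
def lidpos():
    for n,b in(("top",(203,228,287,312)),("scene",(193,219,277,305))):
        a=np.mean([viewer.get_image(n)[0].astype(float) for _ in range(4)],0).astype(np.float32)
        L=cv2.cvtColor(a[b[0]:b[1],b[2]:b[3]]/255,cv2.COLOR_RGB2LAB)[...,1]; w=np.clip(np.clip(L-8,0,None),0,22)
        v,u=np.mgrid[b[0]:b[1],b[2]:b[3]]; p=np.array([(u*w).sum(),(v*w).sum()])/w.sum()
        on=w>11; print("lid",n,p.round(2),ray(n,[p],63)[0].round(1),"ext",u[on].min(),u[on].max(),v[on].min(),v[on].max(),on.sum())
E
python3 -c "
from h import *
ring(201,171);lidpos()"
```

```text
ring r 172.5 ang 200.0
t 13.6 pos [464.5 -30.8  56.3] yaw -159.3 F [-2.9  8.2  1.7] q7 0.99 w 21.4
cm [-0.15 -0.29  0.13] roll -0.3
lid top [298.47 213.57] [541.7 -28.5  63. ] ext 292 308 207 222 162
lid scene [290.8  205.86] [537.1 -26.8  63. ] ext 281 301 198 213 259
```

Request:
{"op": "arm_command", "data": {"series": [25,0,0.4,0,1,25,0,0.7,0,2,25,0,1.0,0,3,25,0,1.2,0,3.5,25,0,1.3,0,4]}}

```text
clock: 14.42
eef_pos: [459.9, -19.2, 56.4]
tool_rot: [-3.141, -0.0, -2.852]
force: [2.0, 0.6, -0.6]
width: 21.2
gripper_force: 0.3
```

Request:
{"op": "arm_command", "data": {"series": [25,0,0.2,0,1,25,-0.02,0.4,0,2,25,-0.04,0.7,0,3,25,-0.08,1.0,0,4,25,-0.1,1.5,0,5]}}

```text
clock: 14.83
eef_pos: [456.4, -4.6, 56.3]
tool_rot: [-3.141, -0.0, -2.941]
force: [-0.5, -1.1, 0.5]
width: 21.3
gripper_force: 0.4
```

```bash
python3 -c "
from h import *
ring(185,171);lidpos()"
```

```text
ring r 173.2 ang 190.9
t 14.83 pos [456.4  -4.6  56.3] yaw -168.5 F [-0.5 -1.1  0.5] q7 0.79 w 21.3
cm [-0.33  1.77  0.13] roll 6.5
lid top [300.38 213.91] [540.7 -34.6  63. ] ext 292 308 207 222 184
lid scene [289.73 205.8 ] [539.5 -25.3  63. ] ext 281 300 199 213 229
```

Request:
{"op": "arm_command", "data": {"series": [25,-0.06,1,0,3.5,25,-0.2,2,0,7,25,-0.4,3,0,10.5,25,-0.65,4.1,0,14,25,-0.9,5.2,0,18]}}

```text
clock: 15.65
eef_pos: [454.8, 48.2, 56.2]
tool_rot: [-3.141, -0.0, 3.026]
force: [-0.3, -0.7, 0.3]
width: 21.4
gripper_force: 0.4
```

Request:
{"op": "arm_command", "data": {"series": [25,-0.06,1.5,0,5,25,-0.26,2.95,0,10,25,-0.6,4.4,0,15,25,-1.0,5.8,0,20,25,-1.6,7.2,0,25]}}

```text
clock: 16.07
eef_pos: [478.2, 118.3, 56.2]
tool_rot: [-3.14, -0.001, 2.59]
force: [-0.6, -0.4, -0.3]
width: 21.2
gripper_force: 0.5
```

Request:
{"op": "arm_command", "data": {"series": [25,-0.06,1.5,0,5,25,-0.26,2.95,0,10,25,-0.6,4.4,0,15,25,-1.0,5.8,0,20,25,-1.6,7.2,0,25]}}

```text
clock: 16.48
eef_pos: [529.4, 171.7, 56.1]
tool_rot: [-3.14, -0.001, 2.154]
force: [-1.9, 0.1, 0.6]
width: 21.3
gripper_force: 0.5
```

```bash
python3 -c "
from h import *
ring(105,170);lidpos()"
```

```text
ring r 173.2 ang 124.1
t 16.48 pos [529.4 171.7  56.1] yaw 123.4 F [-1.9  0.1  0.6] q7 -0.24 w 21.3
cm [-1.19  5.57  0.11] roll 18.4
lid top [299.72 215.07] [537.  -32.6  63. ] ext 292 308 207 223 229
lid scene [290.6  206.01] [537.1 -25.9  63. ] ext 281 301 199 213 256
```

Request:
{"op": "arm_command", "data": {"series": [25,-0.1,1.3,0,4,25,-0.3,2.5,0,8,25,-0.6,3.7,0,12,25,-0.9,4.8,0,16,25,-1.2,5.7,0,19]}}

```text
clock: 17.3
eef_pos: [583.8, 192.8, 56.2]
tool_rot: [-3.14, -0.0, 1.823]
force: [-6.5, 0.2, 3.4]
width: 21.5
gripper_force: 9.5
```

Request:
{"op": "arm_command", "data": {"series": [25,0,0.2,0,0,25,0,0.4,0,0,25,0,0.6,0,0,25,0,0.7,0,0,25,0,0.7,0,0]}}

```text
clock: 17.72
eef_pos: [583.4, 192.6, 55.6]
tool_rot: [-3.127, 0.002, 1.827]
force: [-13.7, -1.7, 10.5]
width: 21.0
gripper_force: 7.0
```

```bash
python3 -c "
from h import *
ring(106.6,170)"
```

```text
ring r 169.8 ang 104.7
t 17.72 pos [583.4 192.6  55.6] yaw 104.7 F [-13.7  -1.7  10.5] q7 -0.43 w 21.0
cm [ 0.01 -0.56  0.06] roll -1.9
```

Parked against the stop. Back off, open and lift.

Request:
{"op": "arm_command", "data": {"series": [25,0,-0.9,0,0,50,0,-1.3,0,-1,50,0,-1.3,0,-1,50,0,-1.3,-1,-1,50,0,-1.3,-4,-1]}}

```text
clock: 18.13
eef_pos: [576.2, 189.9, 93.7]
tool_rot: [-3.135, 0.001, 1.843]
force: [-0.4, -0.3, 0.5]
width: 42.8
gripper_force: 0.0
```

Request:
{"op": "arm_command", "data": {"series": [50,0,0,-3.5,0,50,0,0,-7,0,50,0,0,-10,0,0,0,0,-12,0,0,0,0,-12,0]}}

```text
clock: 18.55
eef_pos: [581.8, 192.8, 222.5]
tool_rot: [3.131, -0.001, 1.843]
force: [-0.0, 0.5, -0.5]
width: 19.5
gripper_force: 0.0
```

```bash
python3 -c "
from h import *
togo(574,-74,190,105);lidpos()"
```

```text
t 18.55 pos [581.8 192.8 222.5] yaw 105.6 F [-0.   0.5 -0.5] q7 -0.34 w 19.5
cm [-25.49  -7.92   3.25] roll 0.6
lid top [299.73 215.07] [537.  -32.6  63. ] ext 292 308 207 223 225
lid scene [290.61 206.02] [537.1 -25.9  63. ] ext 281 301 199 213 257
```

Request:
{"op": "arm_command", "data": {"series": [0,-14,-4.4,1,0,0,-14,-4.4,1,0,0,-14,-4.4,1,0,0,-14,-4.4,1,0,0,-14,-4.4,1,0]}}

```text
clock: 19.37
eef_pos: [572.9, 36.3, 204.8]
tool_rot: [-3.137, 0.004, 1.834]
force: [0.3, -1.5, -0.1]
width: -0.2
gripper_force: 0.0
```

Request:
{"op": "arm_command", "data": {"series": [0,-11.5,-3.5,4,0,0,-11.5,-3.5,4,0,0,-11.5,-3.5,4,0,0,-11.5,-3.5,4,0,0,-11.5,-3.5,4,0]}}

```text
clock: 19.78
eef_pos: [569.7, -78.8, 164.6]
tool_rot: [-3.138, -0.0, 1.837]
force: [0.2, 1.2, 0.5]
width: -0.0
gripper_force: 0.0
```

```bash
python3 - <<'E'
from h import *
togo(574,-74,100,105)
im=viewer.get_image("top")[0]; x0=np.load("pics/top0.npz")["im"]
# arm bar direction: bright-grey change vs initial empty plate -> predicted parked bar/plate pixels
for a in(107,111,115,119):
    u=np.array([np.cos(np.radians(a)),np.sin(np.radians(a))]); q=proj("top",np.array([[*(np.array([626.5,28.3])+r*u),z] for r,z in((60,34),(100,34),(135,34),(170,95))])).round().astype(int)
    print(a,q.tolist(),[(im[v,c].astype(int)-x0[v,c]).sum() for c,v in q])
d=np.abs(im.astype(int)-x0).sum(2)[170:225,225:285]; v,c=np.nonzero(d>110); print(sorted(zip((c+225).tolist(),(v+170).tolist()))[:60])
E
```

```text
t 19.78 pos [569.7 -78.8 164.6] yaw 105.3 F [0.2 1.2 0.5] q7 0.06 w -0.0
cm [0.35 0.55 6.46] roll 0.3
107 [[264, 193], [252, 196], [242, 199], [229, 200]] [np.int64(-26), np.int64(-9), np.int64(-35), np.int64(259)]
111 [[264, 194], [253, 198], [242, 201], [230, 203]] [np.int64(-56), np.int64(-80), np.int64(-62), np.int64(-50)]
115 [[265, 195], [253, 200], [244, 204], [232, 207]] [np.int64(54), np.int64(51), np.int64(142), np.int64(-5)]
119 [[265, 196], [254, 202], [245, 207], [233, 210]] [np.int64(64), np.int64(21), np.int64(93), np.int64(53)]
[(225, 200), (225, 201), (225, 202), (225, 203), (226, 199), (226, 200), (226, 201), (226, 202), (226, 203), (227, 199), (227, 200), (227, 201), (227, 202), (227, 203), (228, 199), (228, 200), (228, 201), (228, 202), (228, 203), (229, 199), (229, 200), (229, 201), (229, 202), (229, 203), (230, 198), (230, 199), (230, 200), (230, 201), (231, 198), (231, 199), (231, 200), (231, 202), (231, 216), (232, 201), (232, 202), (232, 203), (232, 215), (232, 216), (232, 217), (233, 195), (233, 196), (233, 201), (233, 202), (233, 203), (233, 215), (233, 216), (233, 217), (234, 194), (234, 195), (234, 196), (234, 197), (234, 200), (234, 201), (234, 202), (234, 203), (234, 214), (234, 215), (234, 216), (235, 194), (235, 195)]
```

Request:
{"op": "arm_command", "data": {"series": [0,0.2,0.35,2.5,0,0,0.2,0.35,4.5,0,0,0.2,0.35,5.8,0,0,0.2,0.35,5.8,0,0,0.2,0.35,5.8,0]}}

```text
clock: 20.25
eef_pos: [573.8, -70.3, 108.3]
tool_rot: [-3.141, -0.001, 1.846]
force: [0.7, -0.4, 0.8]
width: 0.5
gripper_force: 0.0
```

```bash
python3 -c "
from h import *
togo(574,-74,93,105)"
```

```text
t 20.25 pos [573.8 -70.3 108.3] yaw 105.8 F [ 0.7 -0.4  0.8] q7 0.02 w 0.5
cm [-0.36 -0.09  1.53] roll 0.8
```

Request:
{"op": "arm_command", "data": {"series": [0,-0.3,0,0.5,0,0,-0.3,0,0.7,0,0,-0.3,0,0.9,0,0,-0.3,0,1.1,0,0,-0.3,0,1.2,0]}}

```text
clock: 20.67
eef_pos: [574.9, -75.6, 96.6]
tool_rot: [3.141, 0.0, 1.843]
force: [1.0, -0.9, 1.9]
width: -0.1
gripper_force: 0.9
```

```bash
python3 -c "
from h import *
togo(574,-74,93,105)"
```

```text
t 20.67 pos [574.9 -75.6  96.6] yaw 105.6 F [ 1.  -0.9  1.9] q7 0.02 w -0.1
cm [ 0.18 -0.05  0.36] roll 0.6
```

Contact is starting at about 97 mm, so I press on until it bottoms out.

Request:
{"op": "arm_command", "data": {"series": [0,0,0,0.2,0,0,0,0,0.4,0,0,0,0,0.6,0,0,0,0,0.8,0,0,0,0,0.8,0]}}

```text
clock: 21.08
eef_pos: [575.1, -75.6, 91.6]
tool_rot: [3.14, 0.002, 1.843]
force: [-6.8, -0.3, 25.8]
width: 0.0
gripper_force: 13.3
```

Request:
{"op": "arm_command", "data": {"series": [0,0,0,-1,0,0,0,0,-3,0,0,0,0,-6,0,0,0,0,-9,0,0,0,0,-12,0]}}

```text
clock: 21.5
eef_pos: [573.9, -75.4, 209.1]
tool_rot: [-3.14, -0.001, 1.843]
force: [-0.1, -1.2, 0.3]
width: -0.1
gripper_force: 0.0
```

Request:
{"op": "arm_command", "data": {"series": [0,-4,0,-3,0,0,-8,0,-3,0,0,-12,0,-3,0,0,-12,0,-3,0,0,-12,0,-3,0]}}

```text
clock: 21.92
eef_pos: [606.2, -195.7, 237.4]
tool_rot: [-3.14, 0.001, 1.836]
force: [-0.6, 0.1, 0.3]
width: -0.1
gripper_force: 0.0
```

```bash
python3 - <<'E'
from h import *
from cell import workorder
lidpos(); s=monitor.read_state(); print(s["eef_pos"],s["force"])
im,d=viewer.get_image("scene"); D=np.load("pics/6.npz"); print("key depth",d[180:184,288:292].mean(),D["d"][180:184,288:292].mean())
E
```

```text
lid top [299.72 214.95] [537.3 -32.6  63. ] ext 292 308 207 223 237
lid scene [290.71 205.89] [537.2 -26.5  63. ] ext 280 301 198 213 268
[ 606.83650226 -189.89609487  238.42572748] [-0.30834927 -0.38789278  0.46932742]
key depth 1136.524 1136.2686
```

The cup hasn't moved, the key is back up and the arm is parked, so I'm handing in.

```bash
python3 -c "
from cell import workorder
print(workorder.finish_job())"
```

```text
the job is handed in; nothing more can be done
None
```

I swept the cup to the reader, parked the swing arm against its stop, pressed the key fully (it is up again) and handed the job in; the cup measured an estimated 5–6 mm from home (limit 9 mm) after a second sweep, and no verdict was returned.

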